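# Put the pin vice away in the lidded case

### The job

The small pin vice in the slanted wooden rest belongs in the empty middle compartment of the flat lidded case. Take the wire spool off the lid and stand it flat on the bare bench clear of the case, lift the lid right back until it rests on its stop, then lower the pin vice (do not drop it) flat and straight into the middle compartment, lying front to back with its tapered nose toward the hinge; leave the lid open and do not disturb the bottle, the jar or the doming block.

Things in the scene. Friction and masses are not known exactly. Their poses are not given: they have to be found in the camera images.
- case: flat dark case with smoked clear lid, fixed, 98 mm (x) by 200 mm (y), 44 mm tall shut. Origin: centre of its underside; +x to the hinge, -x the front with the lip. Tray walls 3 mm, to 26 mm up; floor top at 2 mm (10 mm in the lined middle); dividers 20 mm high at y = -33 and +33 mm make three compartments 64 mm wide (y), 93 mm long (x). Lid spans 27 to 44 mm up, 3 mm thick
- case_bay (a point): centre of the floor (top of its plain black liner) of the case's middle compartment, 10 mm above the bench; axes as the case
- case_hinge (a point): middle of the lid's hinge line: 51 mm behind the case's origin (+x), 28 mm up; the line runs along the case's y
- case_lip (a point): middle of the lid's front lip, a tab 32 mm wide (case y), 3 mm thick, standing 4 mm out from the lid's front face, 102 mm from the hinge line; it moves with the lid. With the lid shut it is 29.5 mm above the bench
- case_lid (a joint): lid angle: 0 shut, grows as the lid is lifted, 1.83 against its stop, leaning back past upright; very light (under 1 N at the lip), it falls shut if let go before it is past upright, and its slightly stiff hinge may hold it short of the stop until pushed home
- spool: metal wire spool, 52 mm across, 28 mm tall, standing on the case's lid at the start. Origin at the centre of its underside, z up along its axis
- rest: slanted wooden tool rest, fixed, base 104 x 46 x 8 mm, origin at the centre of its underside. It slopes up 0.60 rad toward its +x and holds the pin vice in two 21 mm wide forks; the vice's axis passes 50 mm above the rest's origin. Between the forks the vice's handle is free for 47 mm
- pin_vice: pin vice (small hand chuck), 80 mm long, along its x axis: square handle 12 x 12 mm from x = -40 to +16, brass collar 12 mm across from +16 to +24, tapered steel nose from +24 to +40. Origin at mid length on its axis; +x points to the nose. In the rest the nose is the upper end; the handle is free of the forks from x = -30 to +17 mm
- pin_vice_nose (a point): tip of the pin vice's tapered nose
- bottle: bystander: plastic bottle with a nozzle, 43 mm across, 108 mm tall; origin at the centre of its underside
- jar: bystander: glass jar with a metal lid, 48 mm across, 56 mm tall; origin at the centre of its underside
- block: bystander: metal doming block, a 42 mm cube beside the rest; origin at the centre of its underside
Things that resemble listed ones, but are neither listed nor needed, are in the scene too. What is shaped like the spool but black or green is not meant.

How it is judged:
By the outcome, as a careful person would: the job done as asked, in the order asked, and still so for the second after the job is handed in, with the robot touching nothing.
It also fails if it takes over 69 s, if anything falls off the work surface, if the arm or the gripper's body presses on something with over 40 N, if the wrist force passes 120 N, or if a joint passes its speed limit or range.

### The arm

A 6-joint arm with a two-finger parallel gripper is mounted at the origin on a cart in front of the work surface, level with it; the furniture and walls round the work are solid. World frame = base frame: x ahead of the robot, y to its left, z up, the work surface at z = 0. Lengths are in mm, angles in rad, forces in N, time in s.
With the tool pointing down it reaches from about 325 to 900 mm from the base axis. Payload 6.1 kg.
Tool frame: the origin (TCP) lies midway between the tips of the shut fingers; the grasp point (between the pads) lies 19 mm behind it; z points along the fingers, x is the direction in which the jaws open and shut, and the axes are right-handed (so a half turn about z gives the same grasp; the last joint's range is limited). The gripper opens to 87 mm and grips with 3 to 60 N. Pads are 19 mm wide; open, the fingers measure 117 mm over their backs; the gripper's body (75 mm by 190 mm) begins 51 mm behind the grasp point.
Start: joints at [1.042, 0.22, 1.526, -0, 1.395, -0.126], TCP at [244.995, 574.972, 222.538] pointing down, gripper open.
Joint ranges: [-2.98, 2.98], [-0.91, 2.08], [0.09, 2.57], [-1.24, 4.39], [0.2, 2.65], [-2.68, 2.68]. Speed limits (rad/s): [2.57, 2.57, 3.01, 3.14, 3.14, 3.14].

### API

Orientations are given as a unit quaternion [x, y, z, w].
In Python, from station import sensors, vision, order gives the robot as it stands.
- The arm moves only by the tool arm_command, never from a script. Its argument "steps" is a list that holds one entry, the list of rows, each a list of 5 numbers: the shift along the world's x, y, z in mm, then the turn about the world's z in rad, then the finger opening in mm, from 0 to 87. In form: [[[tx, ty, tz, spin, jaw], ...]]. A call has 1 to 12 rows; each row is the pose to reach, as a shift and turn from the pose commanded when the call began; what a row does not reach only later rows make up. A row lasts 1/12 s, in which the tool goes at most 41.7 mm and 7.16 degrees, less where a joint would pass 70% of its speed; a pose out of reach is approached as far as the arm can. A call with a gripper value outside its range is refused whole. The fingers move at their own pace and stop on an object; the grip force is fixed at half the most. Time passes only in rows, so rows that repeat a pose let the fingers close. It gives the time, the measured TCP pose, the force and the opening at its end, in the units of the state.
- sensors.observe(): the state, without advancing time (a new reading comes with each control period).
- vision.capture(name): name is "scene" or "side" or "wrist"; returns a dict with "image" (420x560x3 uint8, red, green, blue), "z_map" (420x560 float32, mm along the optical axis (not along the pixel's ray), 0 where there is no reading), "fx", "fy", "cx", "cy" (pixels), "R" (3x3) and "t" (3): a world point X has camera coordinates R X + t. Camera axes: x right, y down, z forward; pixel columns grow to the right and rows downward; lengths in mm; the calibration is good to about 2 mm. A picture is of the moment at which its call begins.
- order.job_done(): hands the job in, once; it reports no verdict.
The state is a dict: "t": time; "joints": joint angles; "qvel": joint speeds; "joint_efforts": joint torques, N m; "tool_pos": TCP position; "eef_rot": TCP orientation; "wrist_force": force on the tool from outside, world axes, zero at the start; "wrist_torque": the same for the moment, N m; "width": finger opening in mm.
Only numpy, scipy, OpenCV 4.12 (cv2) and the standard library are available. Lean on these libraries where they do the work, as an engineer would, in place of code of your own. Each camera call takes 0.05 s, during which the arm holds its last target. There are 200 camera calls.

## Working session

There is one attempt and no reset: what is moved stays moved. The work goes in short steps, Python scripts to look and compute and a tool call to move; the robot and the scene stay as the last step left them, time stands still between calls to the robot, and variables do not carry over. Pictures are saved under pics/ and viewed, about 8 in all and at most 12, crops included, and the job is handed in when it is done.

Besides the shell and the picture viewer there is one more tool, called after "Emit:" as a command line: name --argument value ..., lists and objects as JSON in quotes. arm_command: Moves the arm, as the interface text tells. Its arguments: {"type":"object","properties":{"steps":{"type":"array"}},"required":["steps"]}

```bash
mkdir -p pics; cat > h.py <<'E'
from station import sensors, vision, order
import numpy as np, cv2
def cap(n,save=None):
    d=vision.capture(n)
    if save: cv2.imwrite('pics/'+save,d['image'][:,:,::-1])
    return d
def pts(d):
    z=d['z_map'];v,u=np.mgrid[:z.shape[0],:z.shape[1]]
    c=np.stack([(u-d['cx'])/d['fx']*z,(v-d['cy'])/d['fy']*z,z],-1)
    P=(c-np.array(d['t']))@np.array(d['R']); P[z<=0]=np.nan
    return P
def ray(d,u,v,h):
    R=np.array(d['R']);o=-R.T@np.array(d['t']);r=R.T@np.array([(u-d['cx'])/d['fx'],(v-d['cy'])/d['fy'],1])
    return o+r*(h-o[2])/r[2]
def proj(d,X):
    c=np.array(d['R'])@np.array(X,float)+np.array(d['t']);return d['fx']*c[0]/c[2]+d['cx'],d['fy']*c[1]/c[2]+d['cy']
E
python3 - <<'E'
from h import *
import pickle
D={n:cap(n) for n in('scene','side','wrist')}
pickle.dump(D,open('d0.pkl','wb'))
for n in('scene','side'): cv2.imwrite(f'pics/{n}0.png',D[n]['image'][:,:,::-1])
for n in D: print(n,-np.array(D[n]['R']).T@D[n]['t'],np.array(D[n]['R'])[2],D[n]['fx'])
print(sensors.observe())
E
```

```text
scene [-280.46882582 -791.30665611  522.07018415] [ 0.77170453  0.49066376 -0.40462476] 421.3207520203598
side [  544.52991036 -1186.83858958   506.19770833] [ 2.84180021e-04  8.98190744e-01 -4.39605855e-01] 502.23770391171416
wrist [181.51196671 601.5792337  383.70082166] [ 0.22947267 -0.09923203 -0.96824341] 351.652142608769
{'t': 0.15, 'joints': array([ 1.04188193e+00,  2.21037012e-01,  1.52736592e+00,  1.30657581e-05,
        1.39472746e+00, -1.26095307e-01]), 'qvel': array([ 0.00035154, -0.0016215 , -0.00400411, -0.00055567,  0.00175216,
        0.00081216]), 'joint_efforts': array([ 5.10920995e-05, -4.95189500e+01, -3.87883508e+01,  7.00419210e-02,
        5.29992068e-02, -6.61531817e-05]), 'tool_pos': array([244.75384016, 574.54624056, 221.68418349]), 'eef_rot': array([ 8.34270530e-01,  5.51354778e-01, -6.92504697e-04,  3.34115922e-04]), 'wrist_force': array([-0.14612488, -0.27108644, -0.43097603]), 'wrist_torque': array([-0.01882954, -0.03684   ,  0.02737958]), 'width': 86.92070487491142}
```

View pics/scene0.png

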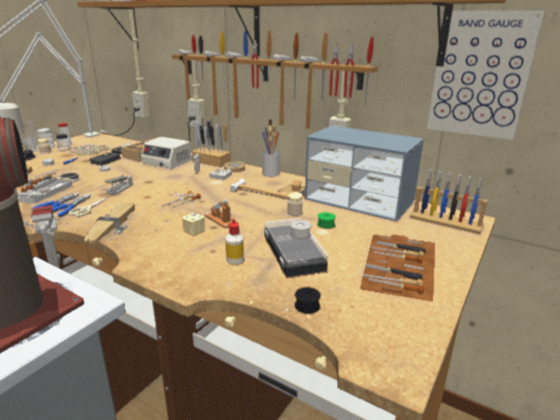

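View pics/side0.png

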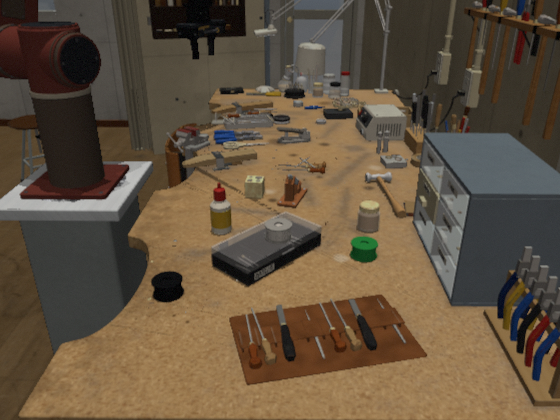

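The scene view shows the case at about (295,247) with the silver spool on its lid at (300,228). The bottle is at (235,243), the jar at (295,205), the block at (193,223) and the rest at (218,213). The look-alikes are the black spool at (308,300) and the green one at (327,220). The silver spool fits because it is metal and stands on the lid. I'll confirm it in an enlarged crop and take measurements.

```bash
python3 - <<'E'
from h import *
import pickle
D=pickle.load(open('d0.pkl','rb'))
a=D['side']['image'][165:285,200:400]; b=D['scene']['image'][195:285,175:345]
a=cv2.resize(a,(800,480),interpolation=cv2.INTER_CUBIC)[:, :]
b=cv2.resize(b,(800,424),interpolation=cv2.INTER_CUBIC)
# two crops in one picture 800x600
c=np.vstack([cv2.resize(a,(560,336)),cv2.resize(b,(560,264))])
cv2.imwrite('pics/crop0.png',c[:,:,::-1])
S=D['side'];P=pts(S)
for nm,(u,v) in dict(spool=(280,222),jar=(370,208),green=(365,242),bottle=(221,215),block=(255,180),rest=(292,190),lid=(250,235)).items(): print(nm,P[v,u].round())
# case yz-map points above bench
for n in('scene','side'):
    P=pts(D[n]);
    for lo,hi in((36,50),(60,80)):
        m=(P[...,2]>lo)&(P[...,2]<hi)&(P[...,0]>300)&(P[...,0]<800)&(abs(P[...,1])<400)
        k,l,s,c=cv2.connectedComponentsWithStats(m.astype('uint8'))
        for i in range(1,k):
            if s[i,4]>15: q=P[l==i]; print(n,lo,s[i],q.mean(0).round(1),q.min(0).round(),q.max(0).round())
E
```

```text
spool [ 527. -348.   70.]
jar [ 710. -253.   55.]
green [ 691. -339.   24.]
bottle [ 404. -270.   45.]
block [461. -76.  42.]
rest [ 550. -123.   37.]
lid [ 469. -348.   42.]
scene 36 [158 156  16   6  55] [780.7 366.2  43.2] [771. 340.  36.] [799. 399.  50.]
scene 36 [104 176  21   7  82] [531.8 342.7  42.8] [497. 325.  36.] [578. 370.  50.]
scene 36 [287 198  16   7  75] [ 696.  -241.2   42.8] [ 684. -258.   36.] [ 722. -217.   50.]
scene 36 [212 203   9   5  23] [548.2 -73.   43.1] [544. -89.  36.] [556. -57.  50.]
scene 36 [222 207   8   6  36] [ 538.1 -114.3   43.1] [ 530. -120.   37.] [ 549. -104.   49.]
scene 36 [103 213   7   6  20] [338.8 131.1  40.1] [327. 126.  36.] [352. 140.  44.]
scene 36 [182 212  22  12 159] [453.3 -71.5  42.3] [433. -91.  36.] [479. -45.  46.]
scene 36 [ 264  218   52   46 1113] [ 489.3 -340.6   44.7] [ 400. -400.   36.] [ 601. -243.   50.]
scene 36 [225 241  19  11 100] [ 387.3 -260.    43.1] [ 377. -272.   36.] [ 412. -235.   50.]
scene 60 [158 148  16   7  84] [785.2 365.5  70.5] [766. 339.  60.] [800. 397.  80.]
scene 60 [219 199   9   5  30] [ 5
[... 617 characters left out ...]
8 -118.7   43.3] [ 533. -126.   36.] [ 552. -111.   50.]
side 36 [357 207  23  12 149] [ 708.  -251.1   42.4] [ 687. -261.   36.] [ 733. -231.   50.]
side 36 [210 208  21  12 128] [ 402.6 -267.2   43.3] [ 380. -276.   36.] [ 421. -247.   50.]
side 36 [ 211  212  111   40 1699] [ 508.7 -348.7   43.1] [ 401. -400.   36.] [ 607. -247.   50.]
side 60 [361 114  12  11  84] [786.9 365.7  69.7] [770. 339.  60.] [800. 398.  79.]
side 60 [286 175   9   4  30] [ 544.9 -110.5   65.4] [ 535. -121.   61.] [554. -99.  72.]
side 60 [210 196  20  14 172] [ 401.5 -261.6   67.8] [ 380. -274.   60.] [ 420. -244.   80.]
side 60 [264 218  28  19 383] [ 522.9 -363.5   69.4] [ 497. -385.   60.] [ 547. -333.   73.]
```

View pics/crop0.png

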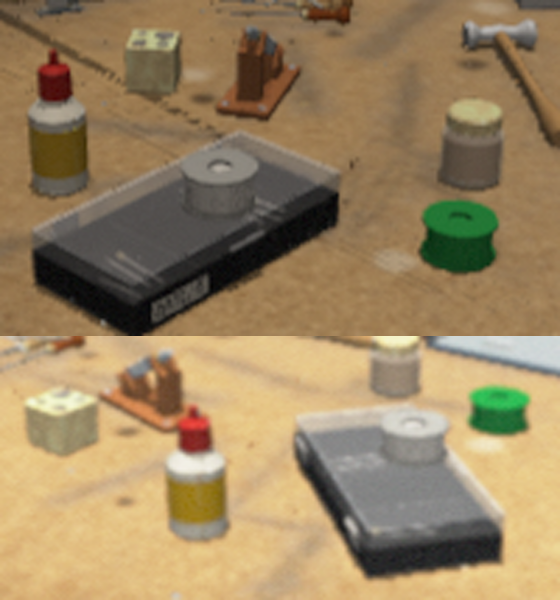

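The crop confirms it: the plain silver spool stands on the smoked lid. The rest, holding the vice nose up, is at about (292,190) in the side view. Next I'll get the case pose and place the other objects.

```bash
python3 - <<'E'
from h import *
import pickle
D=pickle.load(open('d0.pkl','rb'))
for n in('scene','side'):
    P=pts(D[n]);I=D[n]['image'].astype(int)
    # plane residual of bench
    m=(P[...,0]>350)&(P[...,0]<650)&(P[...,1]>-480)&(P[...,1]<-150)
    q=P[m&(abs(P[...,2])<8)];print(n,'bench z',np.median(q[:,2]))
    m&=(P[...,2]>12)&(P[...,2]<50)&(I.max(-1)<150)&(I.max(-1)-I.min(-1)<40)
    k,l,s,c=cv2.connectedComponentsWithStats(m.astype('uint8'));i=1+np.argmax(s[1:,4])
    q=P[l==i];print(s[i],cv2.minAreaRect(q[:,:2].astype('f4')))
    dark=(I.max(-1)<60); k,l,s,c=cv2.connectedComponentsWithStats((dark&m).astype('uint8'));i=1+np.argmax(s[1:,4])
    q=P[l==i];print('dark',s[i],cv2.minAreaRect(q[:,:2].astype('f4')),q.min(0),q.max(0))
S=D['side']
# hand-read lid top corners (z=44) & base corners (z=0) in side view; crop scale 2.8
for nm,(u,v),h in[('L lid',(35,238),44),('back lid',(240,132),44),('right lid',(340,175),44),('near lid',(140,280),44),('L base',(38,285),0),('near base',(140,333),0),('right base',(338,225),0),('rest a',(218,108),0),('rest b',(262,118),0),('rest c',(300,68),0),('spool top',(220,168),72),('jar',(474,112),56),('bottle base',(60,180),0),('block',(153,40),42),('label',(180,295),13)]:
    print(nm,ray(S,200+u/2.8,165+v/2.8,h).round())
C=D['scene'];k=170/560
for nm,(u,v),h in[('L lid',(296,418),44),('back',(412,406),44),('right',(502,515),44),('near',(362,545),44),('near base',(368,573),0),('right base',(500,560),0),('L base',(298,460),0),('latch1',(303,448),20),('latch2',(350,528),20),('spool top',(413,424),72),('rest l',(100,395),0),('rest near',(172,428),0)]:
    print(nm,ray(C,175+u*k,195+(v-336)*90/264,h).round())
E
```

```text
scene bench z 1.438521853102085
[ 265  226   62   48 1667] ((494.71844482421875, -354.3558044433594), (190.632568359375, 98.71998596191406), 47.81620407104492)
dark [284 262  43  12 220] ((434.2287292480469, -422.1009521484375), (18.495258331298828, 95.9161376953125), 39.173927307128906) [ 398.30456956 -455.1568123    12.00349894] [ 470.75769097 -379.57647117   28.34230606]
side bench z -0.31893926136538364
[ 211  213  110   69 3583] ((504.5312805175781, -354.67333984375), (203.5526123046875, 103.98469543457031), 47.75311279296875)
dark [ 212  232  109   50 1254] ((520.3695678710938, -392.2059326171875), (221.1259765625, 89.04193115234375), 22.439800262451172) [ 401.8098152  -460.34900495   12.033318  ] [ 605.72014851 -308.886905     42.37758633]
L lid [ 407. -408.   44.]
back lid [ 536. -253.   44.]
right lid [ 607. -319.   44.]
near lid [ 478. -458.   44.]
L base [ 404. -395.    0.]
near base [ 476. -450.    0.]
right base [ 607. -313.    0.]
rest a [ 517. -119.   -0.]
rest b [ 554. -137.    0.]
rest c [588. -34.   0.]
spool top [ 524. -363.   72.]
jar [ 711. -240.   56.]
bottle base [ 400. -248.    0.]
block [460. -72.  42.]
label [ 500. -426.   13.]
L lid [ 528. -251.   44.]
back [ 599. -315.   44.]
right [ 466. -459.   44.]
near [ 378. -402.   44.]
near base [ 407. -390.    0.]
right base [ 472. -457.    0.]
L base [ 533. -249.    0.]
latch1 [ 522. -261.   20.]
latch2 [ 428. -362.   20.]
spool top [ 518. -360.   72.]
rest l [551. -27.   0.]
rest near [ 528. -126.    0.]
```

Emit:
arm_command --steps '[[[276,-936,0,-0.333,87],[276,-936,0,-0.333,87],[276,-936,0,-0.333,87],[276,-936,0,-0.333,87],[276,-936,0,-0.333,87],[276,-936,0,-0.333,87],[276,-936,0,-0.333,87],[276,-936,0,-0.333,87],[276,-936,0,-0.333,87],[276,-936,0,-0.333,87],[276,-936,0,-0.333,87],[276,-936,0,-0.333,87]]]'

```text
t: 1.15
tool_pos: [386.3, 93.5, 222.6]
eef_rot: [0.914, 0.406, 0.0, 0.0]
wrist_force: [0.3, -0.2, -0.1]
width: 87.1
```

Emit:
arm_command --steps '[[[134,-454,0,0,87],[134,-454,0,0,87],[134,-454,0,0,87],[134,-454,0,0,87],[134,-454,0,0,87],[134,-454,0,0,87],[134,-454,0,0,87],[134,-454,0,0,87],[134,-454,0,0,87],[134,-454,0,0,87],[134,-454,0,0,87],[134,-454,0,0,87]]]'

```text
t: 2.15
tool_pos: [520.4, -363.6, 221.5]
eef_rot: [0.915, 0.404, -0.0, 0.001]
wrist_force: [-1.0, 1.1, 0.2]
width: 86.8
```

```bash
python3 - <<'E'
from h import *
import pickle
d=cap('wrist','w1.png');pickle.dump(d,open('w1.pkl','wb'));print(sensors.observe()['tool_pos'])
P=pts(d);I=d['image'].astype(int)
m=(P[...,2]>66)&(P[...,2]<80);
k,l,s,c=cv2.connectedComponentsWithStats(m.astype('uint8'))
for i in range(1,k):
    if s[i,4]>100: q=P[l==i];print(s[i],q.mean(0),cv2.minEnclosingCircle(q[:,:2].astype('f4')))
E
```

```text
[ 520.35018118 -364.11825107  221.37377389]
[266   0  37  16 315] [ 406.26775097 -256.95083305   70.05950618] ((402.8555908203125, -253.2744140625), 14.52043628692627)
[523   0  22  15 219] [ 540.76688787 -109.36522258   70.21545224] ((540.238525390625, -107.50648498535156), 10.560994148254395)
[ 259  165   57   56 2506] [ 520.76395307 -356.36688408   71.18957865] ((521.1173706054688, -356.6301574707031), 25.866750717163086)
```

View pics/w1.png

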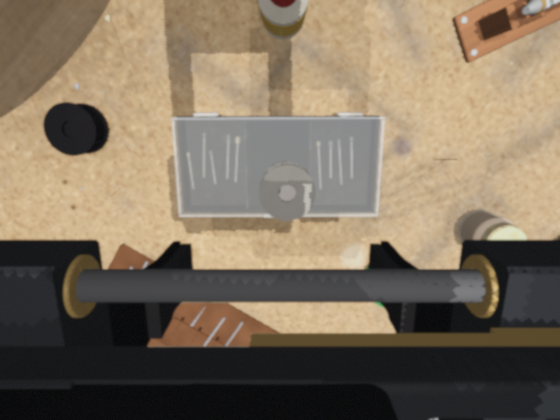

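The wrist view shows the case's long side nearest the bottle with two hinge tabs at (207,114) and (349,114). So the hinge faces the bottle and the lip should be on the far long side, at about (280,217). The spool top is at (287,192). I'll confirm the lip in a crop of the first side image and fit the case pose from the lid corners.

```bash
python3 - <<'E'
from h import *
import pickle
d=pickle.load(open('w1.pkl','rb'));D=pickle.load(open('d0.pkl','rb'))
a=cv2.resize(D['side']['image'][205:285,240:330],None,fx=6,fy=6,interpolation=cv2.INTER_CUBIC)
cv2.imwrite('pics/lip.png',a[:,:,::-1])
P=pts(d)
Q=[ray(d,u,v,44)[:2] for u,v in((172.5,117),(384,116.5),(379,217),(180,217))]
print(np.round(Q,1),np.mean(Q,0)); print(cv2.minAreaRect(np.array(Q,'f4')))
c=np.mean(Q,0)
print([ray(d,u,v,44)[:2].round() for u,v in((207,113),(349,113))], ray(d,287,189.5,72))
m=(P[...,2]>38)&(P[...,2]<48)&(P[...,0]>380)&(P[...,0]<640)&(P[...,1]<-230)
k,l,s,cc=cv2.connectedComponentsWithStats(m.astype('uint8'));i=1+np.argmax(s[1:,4]);q=P[l==i];print(s[i],np.median(q[:,2]),cv2.minAreaRect(q[:,:2].astype('f4')))
E
```

```text
[[ 399.9 -390.7]
 [ 532.4 -244.4]
 [ 605.9 -308.2]
 [ 471.7 -455.9]] [ 502.48883031 -349.79720179]
((502.80615234375, -349.3693542480469), (199.5121612548828, 97.31719207763672), 47.76287841796875)
[array([ 419., -364.]), array([ 508., -267.])] [ 518.61316954 -354.36849273   72.        ]
[  171   116   215   101 18254] 43.606990593789725 ((501.7125244140625, -349.9207763671875), (201.49746704101562, 97.61767578125), 47.70941925048828)
```

View pics/lip.png

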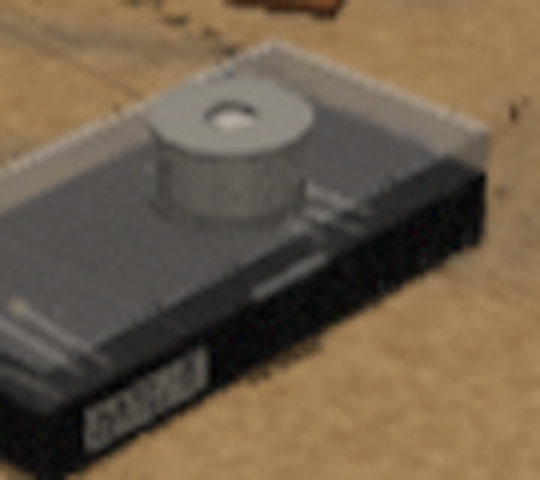

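The lip is confirmed as the light tab at side pixel (288,251), on the side away from the robot. Now to the spool.

Emit:
arm_command --steps '[[[0,6,-40,0,87],[0,6,-80,0,87],[0,6,-110,0,87],[0,6,-120,0,87],[0,6,-120,0,87],[0,6,-120,0,87]]]'

```text
t: 2.7
tool_pos: [520.7, -352.5, 103.3]
eef_rot: [0.914, 0.406, 0.0, 0.0]
wrist_force: [0.5, -0.3, 0.5]
width: 86.6
```

```bash
python3 - <<'E'
from h import *
s=sensors.observe();print(s['tool_pos'],s['qvel'].round(3),s['joints'].round(3))
d=cap('side');s=sensors.observe();print(s['tool_pos']);print(ray(d,288,251,29.5))
E
```

```text
[ 520.69511884 -352.454741    103.30493382] [-0.002 -0.033 -0.043 -0.001 -0.004  0.001] [-0.72   0.336  1.619  0.     1.187 -1.556]
[ 521.62861001 -353.30845576  104.89998092]
[ 542.11644118 -385.46188014   29.5       ]
```

Emit:
arm_command --steps '[[[0,-4,-30,0,87],[0,-4,-48,0,87],[0,-4,-53.5,0,87],[0,-4,-53.5,0,40],[0,-4,-53.5,0,40],[0,-4,-53.5,0,40],[0,-4,-53.5,0,40],[0,-4,-53.5,0,40],[0,-4,-53.5,0,40],[0,-4,-53.5,0,40]]]'

```text
t: 3.58
tool_pos: [520.8, -356.8, 49.8]
eef_rot: [0.914, 0.405, 0.0, 0.0]
wrist_force: [-0.2, 1.0, 2.6]
width: 50.8
```

Emit:
arm_command --steps '[[[0,0,20,0,40],[0,0,45,0,40],[20,30,50,0,40],[42,65,50,0,40],[64,100,50,0,40],[85,134,50,0,40],[98,154,45,0,40],[100,157,20,0,40],[100,157,-10,0,40],[100,157,-30,0,40],[100,157,-40,0,40],[100,157,-40,0,40]]]'

```text
t: 4.58
tool_pos: [618.9, -198.7, 6.9]
eef_rot: [0.914, 0.406, -0.001, -0.002]
wrist_force: [0.4, 0.3, -0.9]
width: 50.7
```

Emit:
arm_command --steps '[[[0,0,-2,0,40],[0,0,-3.5,0,40],[0,0,-3.5,0,40]]]'

```text
t: 4.83
tool_pos: [620.7, -200.0, 5.9]
eef_rot: [0.914, 0.405, 0.0, 0.0]
wrist_force: [-0.9, -0.2, -0.3]
width: 51.3
```

Emit:
arm_command --steps '[[[0,0,-1,0,40],[0,0,-1,0,40]]]'

```text
t: 5.0
tool_pos: [620.9, -200.0, 5.2]
eef_rot: [0.914, 0.405, 0.0, 0.001]
wrist_force: [0.4, 0.5, -1.5]
width: 50.9
```

Emit:
arm_command --steps '[[[0,0,-0.7,0,40],[0,0,-0.7,0,40],[0,0,-1.2,0,40],[0,0,-1.2,0,40]]]'

```text
t: 5.33
tool_pos: [620.9, -200.0, 5.0]
eef_rot: [0.914, 0.406, 0.0, 0.001]
wrist_force: [-4.0, 1.6, 7.5]
width: 50.7
```

Emit:
arm_command --steps '[[[0,0,0.5,0,87],[0,0,0.5,0,87],[0,0,0.5,0,87],[0,0,0.5,0,87],[0,0,35,0,87],[0,0,75,0,87],[-14,-40,77,0,60],[-28,-80,77,0,60],[-42,-120,77,0,60],[-56,-160,77,0,60],[-68,-196,77,0,60],[-68,-196,77,0,60]]]'

```text
t: 6.33
tool_pos: [549.3, -403.2, 80.6]
eef_rot: [0.915, 0.403, -0.001, 0.002]
wrist_force: [0.6, 0.6, 0.3]
width: 61.7
```

```bash
python3 - <<'E'
from h import *
print(sensors.observe()['tool_pos'])
d=cap('wrist');P=pts(d)
m=(P[...,2]>20)&(P[...,2]<32)
k,l,s,c=cv2.connectedComponentsWithStats(m.astype('uint8'))
for i in range(1,k):
    if s[i,4]>60: q=P[l==i];print(s[i],q.mean(0),cv2.minEnclosingCircle(q[:,:2].astype('f4')))
m=(P[...,2]>40)&(P[...,2]<48)&(P[...,0]>380)&(P[...,0]<640)&(P[...,1]<-230)
k,l,s,cc=cv2.connectedComponentsWithStats(m.astype('uint8'));i=1+np.argmax(s[1:,4]);q=P[l==i];print(s[i],cv2.minAreaRect(q[:,:2].astype('f4')))
cv2.imwrite('pics/w2.png',d['image'][:,:,::-1])
E
```

```text
[ 549.31897258 -403.22074676   80.64735937]
[399  15  45   2  81] [ 510.31005084 -262.78122829   29.70938782] ((509.8738098144531, -263.6123046875), 11.655014038085938)
[144  17  45   2  89] [ 416.17249173 -366.98830542   29.69547313] ((416.1541748046875, -367.1174621582031), 12.206216812133789)
[279 202  40   3  87] [ 543.80453604 -381.93410771   30.93794278] ((543.071533203125, -382.6688232421875), 12.111261367797852)
[   99    17   391   186 67616] ((501.98504638671875, -350.3446044921875), (202.06869506835938, 98.11601257324219), 47.778961181640625)
```

View pics/w2.png

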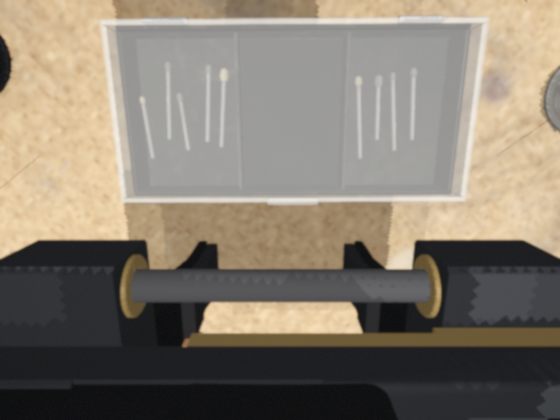

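Emit:
arm_command --steps '[[[0,1.5,-35,0,60],[0,1.5,-53,0,60],[0,1.5,-57,0,50],[0,1.5,-57,0,50],[0,1.5,-57,0,50]]]'

```text
t: 6.8
tool_pos: [553.1, -393.5, 23.8]
eef_rot: [0.914, 0.406, 0.0, 0.0]
wrist_force: [-0.2, -0.2, 0.8]
width: 51.7
```

Emit:
arm_command --steps '[[[-2.2,2,0,0,50],[-4.4,4,0,0,50],[-4.4,4,0,0,50],[-4.4,4,0,0,50]]]'

```text
t: 7.13
tool_pos: [548.4, -390.2, 24.4]
eef_rot: [0.914, 0.406, 0.0, 0.001]
wrist_force: [0.4, -0.6, -0.1]
width: 50.0
```

Emit:
arm_command --steps '[[[-0.7,0.7,0,0,50],[-0.7,0.7,0,0,50],[-0.7,0.7,0,0,50]]]'

```text
t: 7.38
tool_pos: [547.7, -389.8, 23.9]
eef_rot: [0.914, 0.405, 0.0, 0.001]
wrist_force: [1.5, -1.3, 0.2]
width: 50.1
```

Emit:
arm_command --steps '[[[-0.7,0.7,0,0,50],[-0.7,0.7,0,0,50],[-0.7,0.7,0,0,50]]]'

```text
t: 7.63
tool_pos: [547.7, -389.8, 24.1]
eef_rot: [0.914, 0.405, 0.001, 0.001]
wrist_force: [3.9, -4.2, 0.2]
width: 50.1
```

Emit:
arm_command --steps '[[[0.7,-0.7,0,0,20],[0.7,-0.7,0,0,20],[0.7,-0.7,0,0,20],[0.7,-0.7,0,0,20],[0.7,-0.7,0,0,20],[0.7,-0.7,0,0,20]]]'

```text
t: 8.13
tool_pos: [546.9, -390.7, 23.5]
eef_rot: [0.914, 0.406, -0.001, 0.001]
wrist_force: [1.0, -6.0, 0.3]
width: 26.7
```

Emit:
arm_command --steps '[[[0,0,0,0,20],[0,0,0,0,20]]]'

```text
t: 8.3
tool_pos: [546.9, -390.7, 23.5]
eef_rot: [0.914, 0.405, -0.001, 0.001]
wrist_force: [0.9, -5.4, 0.0]
width: 27.0
```

```bash
python3 - <<'E'
from h import *
a=cap('side');b=cap('wrist');s=sensors.observe();print(s['tool_pos'],s['width'],s['wrist_force'])
c=np.zeros((590,560,3),'uint8')
c[:280]=cv2.resize(a['image'][210:280,240:380],(560,280),interpolation=cv2.INTER_CUBIC)
c[290:590]=cv2.resize(b['image'][120:270,160:440],(560,300),interpolation=cv2.INTER_CUBIC)
cv2.imwrite('pics/g1.png',c[:,:,::-1])
E
```

```text
[ 546.84576159 -390.69818212   23.51094115] 26.713877930497883 [ 1.17394083 -5.71162706  0.91401655]
```

View pics/g1.png

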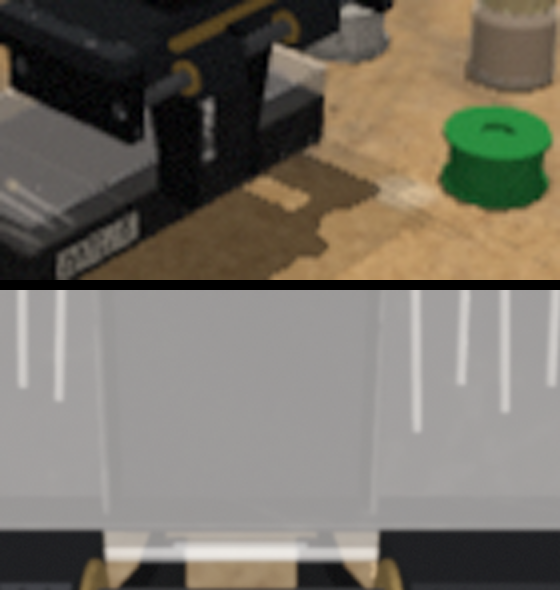

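Emit:
arm_command --steps '[[[-0.2,0.2,9,0,20],[-1.1,1.0,17.7,0,20],[-2.5,2.3,26.5,0,20],[-4.6,4.2,35.4,0,20],[-7.1,6.4,44,0,20],[-10.1,9.2,52.5,0,20],[-10.1,9.2,52.5,0,20]]]'

```text
t: 8.98
tool_pos: [537.0, -380.9, 77.8]
eef_rot: [0.914, 0.406, -0.0, 0.001]
wrist_force: [0.2, -5.6, 1.8]
width: 21.9
```

```bash
python3 - <<'E'
from h import *
a=cap('side','s2.png');s=sensors.observe();print(s['tool_pos'],s['width'],s['wrist_force'])
b=cap('scene')
c=np.zeros((600,560,3),'uint8')
c[:320]=cv2.resize(a['image'][180:300,190:400],(560,320),interpolation=cv2.INTER_CUBIC)
c[330:]=cv2.resize(b['image'][190:290,190:397],(560,270),interpolation=cv2.INTER_CUBIC)
cv2.imwrite('pics/g2.png',c[:,:,::-1])
E
```

```text
[ 537.04700446 -381.28316943   77.16859663] 21.671925009505035 [ 1.42741251 -7.40754222  3.1042518 ]
```

View pics/g2.png

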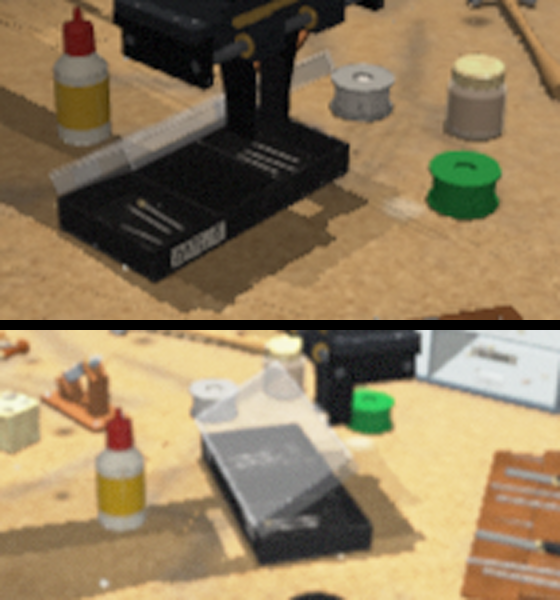

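The crop shows the lid lifted about 30° with the fingers holding the lip. The silver spool stands on the bench to the right of the case, at crop pixel (363,92). I'll carry on along the arc.

Emit:
arm_command --steps '[[[-3.6,3.3,8,0,20],[-7.6,6.9,15.3,0,20],[-12,11,22.3,0,20],[-16.8,15.3,28.5,0,20],[-22,20,34.3,0,20],[-27.6,25.1,39.3,0,20],[-27.6,25.1,39.3,0,20]]]'

```text
t: 9.67
tool_pos: [508.1, -353.5, 114.7]
eef_rot: [0.914, 0.405, -0.0, -0.002]
wrist_force: [0.5, -0.1, -0.3]
width: 20.3
```

```bash
cat > lid.py <<'E'
from h import *
# lid angle from depth points above the case, seen in the side & scene views
def lid(n):
    d=cap(n);P=pts(d);c=np.array([502.3,-351]);ex=np.array([-.7402,.6724]);ey=np.array([-.6724,-.7402])
    X=(P[...,:2]-c)@ex;Y=(P[...,:2]-c)@ey;Z=P[...,2]
    out=[]
    for lo,hi in((-98,-60),(60,98)):
        m=(Y>lo)&(Y<hi)&(Z>50)&(Z<150)&(X>-70)&(X<110)
        x,z=X[m],Z[m]
        if m.sum()>10:
            f=np.polyfit(z,x,1);out.append((m.sum(),np.percentile(z,98).round(),x[z>np.percentile(z,90)].mean().round(1),x[z<np.percentile(z,15)].mean().round(1),np.median(np.arctan2(z-28,51-x)).round(2)))
    return out
if __name__=='__main__':
    s=sensors.observe();print(s['tool_pos'],s['width'],s['wrist_force'])
    for n in('side','scene'): print(n,lid(n))
E
python3 lid.py
```

```text
[ 508.14633911 -353.548022    114.74842436] 20.29610842813317 [ 0.47605373 -0.06482477 -0.28415343]
side [(np.int64(322), np.float64(124.0), np.float64(16.3), np.float64(48.5), np.float64(1.27)), (np.int64(291), np.float64(124.0), np.float64(17.2), np.float64(49.3), np.float64(1.25))]
scene [(np.int64(217), np.float64(125.0), np.float64(18.5), np.float64(54.8), np.float64(1.37)), (np.int64(377), np.float64(126.0), np.float64(18.8), np.float64(53.8), np.float64(1.35))]
```

Emit:
arm_command --steps '[[[-4.4,4,-2,0,20],[-9,8,-4,0,20],[-13.5,12,-6,0,20],[-18,16,-8,0,20],[-22.5,20,-8,0,20],[-27,24.5,-8,0,20],[-31.5,28.5,-8,0,20],[-36,33,-8,0,20],[-40.5,37,-8,0,20],[-43,39,-8,0,20],[-45,41,-8,0,20],[-45,41,-8,0,20]]]'

```text
t: 10.77
tool_pos: [464.2, -313.7, 107.1]
eef_rot: [0.914, 0.406, -0.0, -0.0]
wrist_force: [0.4, 0.0, 0.3]
width: 20.0
```

```bash
python3 lid.py
```

```text
[ 464.22510393 -313.70109009  107.14601492] 19.983053292605437 [0.42806341 0.03272868 0.29943695]
side [(np.int64(559), np.float64(127.0), np.float64(69.2), np.float64(66.1), np.float64(1.89)), (np.int64(517), np.float64(127.0), np.float64(67.2), np.float64(66.7), np.float64(1.9))]
scene [(np.int64(104), np.float64(129.0), np.float64(69.8), np.float64(71.1), np.float64(1.89)), (np.int64(199), np.float64(129.0), np.float64(68.6), np.float64(67.9), np.float64(1.88))]
```

Emit:
arm_command --steps '[[[-2,1.8,0,0,20],[-4,3.6,0,0,20],[-6,5.4,0,0,20],[-6,5.4,0,0,20],[-6,5.4,0,0,20]]]'

```text
t: 11.28
tool_pos: [458.5, -308.6, 107.1]
eef_rot: [0.914, 0.405, -0.0, -0.0]
wrist_force: [-0.6, -0.9, 0.6]
width: 20.0
```

Emit:
arm_command --steps '[[[-1.5,1.3,0,0,20],[-1.5,1.3,0,0,20],[-1.5,1.3,0,0,20]]]'

```text
t: 11.53
tool_pos: [457.1, -307.4, 107.1]
eef_rot: [0.914, 0.405, 0.0, 0.0]
wrist_force: [0.3, -0.1, -0.4]
width: 19.9
```

Emit:
arm_command --steps '[[[-1.5,1.3,0,0,20],[-1.5,1.3,0,0,20],[-1.5,1.3,0,0,20]]]'

```text
t: 11.78
tool_pos: [456.0, -306.5, 107.4]
eef_rot: [0.914, 0.405, 0.0, 0.001]
wrist_force: [2.2, -1.7, -1.3]
width: 20.2
```

Emit:
arm_command --steps '[[[-1,0.9,0,0,20],[-1,0.9,0,0,20],[-1,0.9,0,0,20]]]'

```text
t: 12.03
tool_pos: [455.8, -306.3, 107.5]
eef_rot: [0.914, 0.405, 0.001, 0.002]
wrist_force: [4.9, -5.4, -3.6]
width: 20.1
```

Emit:
arm_command --steps '[[[10,-9,10,0,20],[20,-18,40,0,20],[25,-18,80,-0.12,20],[40,20,110,-0.24,60],[55,58,113,-0.36,60],[67,95,113,-0.48,60],[78,132,113,-0.6,60],[88,170,113,-0.72,60],[97,208,113,-0.84,60],[97,215,113,-0.96,60],[97,215,113,-1.08,60],[97,215,113,-1.183,60]]]'

```text
t: 13.03
tool_pos: [551.2, -88.2, 219.9]
eef_rot: [0.985, -0.175, -0.001, -0.0]
wrist_force: [0.4, -0.9, 0.2]
width: 59.5
```

```bash
python3 lid.py; python3 - <<'E'
from h import *
import pickle
d=cap('wrist','w3.png');pickle.dump(d,open('w3.pkl','wb'))
print(sensors.observe()['tool_pos'],sensors.observe()['joints'].round(2))
E
```

```text
[551.22003845 -88.2244712  219.89767001] 59.54293319017873 [ 0.37497631 -0.90433592  0.16553393]
side [(np.int64(560), np.float64(124.0), np.float64(79.7), np.float64(68.2), np.float64(2.0)), (np.int64(524), np.float64(125.0), np.float64(77.1), np.float64(70.6), np.float64(2.01))]
scene [(np.int64(80), np.float64(127.0), np.float64(76.9), np.float64(74.8), np.float64(1.96)), (np.int64(157), np.float64(127.0), np.float64(78.3), np.float64(70.8), np.float64(1.96))]
[551.21329772 -89.90925401 219.94354093] [-0.3   0.06  1.7  -0.    1.37  0.04]
```

View pics/w3.png

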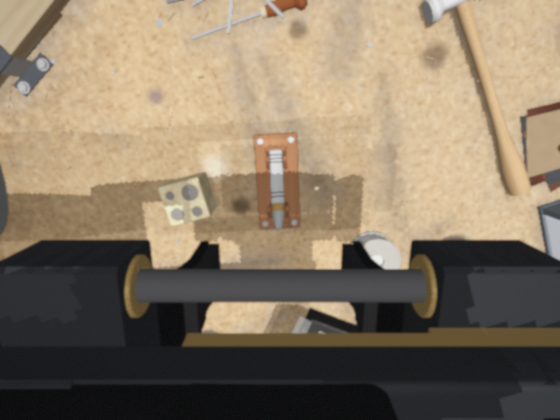

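```bash
python3 - <<'E'
from h import *
import pickle
d=pickle.load(open('w3.pkl','rb'));P=pts(d);I=d['image'].astype(int)
sat=I.max(-1)-I.min(-1)
m=np.zeros(sat.shape,bool);m[135:232,250:305]=1
g=m&(sat<45)&(P[...,2]>20)
k,l,s,c=cv2.connectedComponentsWithStats(g.astype('uint8'));i=1+np.argmax(s[1:,4]);q=P[l==i];print(s[i])
for v in range(148,230,6):
    r=(l[v]==i);
    if r.any(): print(v,np.where(r)[0][[0,-1]],P[v,r].mean(0).round(1), I[v,r].mean(0).round())
vx=cv2.fitLine(q[:,:2].astype('f4'),cv2.DIST_L2,0,.01,.01).ravel();print('axis',np.degrees(np.arctan2(vx[1],vx[0])),vx)
# base
b=m&(P[...,2]>4)&(P[...,2]<14)&(sat>50);q=P[b];print('base',cv2.minAreaRect(q[:,:2].astype('f4')))
for u,v in((255,133),(297,132),(299,227),(257,228)): print(ray(d,u,v,8).round(1))
m=(P[...,2]>38)&(P[...,2]<46)&(np.mgrid[:420,:560][1]<230);q=P[m];print('block',m.sum(),cv2.minAreaRect(q[:,:2].astype('f4')))
E
```

```text
[268 149  18  56 717]
154 [269 282] [558.  -54.5  33.1] [176. 173. 172.]
160 [269 282] [556.2 -59.6  37.8] [192. 189. 187.]
166 [269 283] [554.8 -65.   40. ] [201. 198. 196.]
172 [271 282] [553.5 -69.9  45.2] [209. 209. 208.]
178 [271 282] [551.8 -74.8  49.1] [160. 159. 158.]
184 [271 283] [550.5 -79.9  52.7] [158. 156. 155.]
190 [271 283] [548.8 -84.6  56.5] [152. 151. 150.]
196 [271 283] [547.1 -89.3  60. ] [126. 124. 124.]
202 [272 283] [545.8 -94.4  62.2] [147. 142. 135.]
axis 73.41441 [ 2.8544721e-01  9.5839441e-01  5.5243494e+02 -7.2719803e+01]
base ((548.41796875, -86.065185546875), (102.56802368164062, 45.971500396728516), 72.92304992675781)
[544.2 -29.    8. ]
[585.6 -42.9   8. ]
[ 553.8 -141.1    8. ]
[ 509.4 -126.3    8. ]
block 1750 ((456.58892822265625, -67.325439453125), (42.31779861450195, 42.37126159667969), 85.31061553955078)
```

Emit:
arm_command --steps '[[[-1.5,10,-40,0.056,40],[-1.5,10,-80,0.056,40],[-1.5,10,-120,0.056,40],[-1.5,10,-150,0.056,40],[-1.5,10,-170,0.056,40],[-1.5,10,-179.5,0.056,40],[-1.5,10,-179.5,0.056,40],[-1.5,10,-179.5,0.056,40]]]'

```text
t: 13.85
tool_pos: [550.4, -80.6, 41.2]
eef_rot: [0.989, -0.145, 0.0, -0.0]
wrist_force: [0.7, 0.4, 0.2]
width: 39.9
```

Emit:
arm_command --steps '[[[0,0,0,0,6],[0,0,0,0,6],[0,0,0,0,6],[0,0,0,0,6],[0,0,0,0,6],[0,0,0,0,6],[0,0,0,0,6],[0,0,0,0,6]]]'

```text
t: 14.52
tool_pos: [550.6, -80.3, 41.2]
eef_rot: [0.989, -0.145, 0.0, 0.0]
wrist_force: [0.1, 0.3, 4.9]
width: 11.6
```

Emit:
arm_command --steps '[[[0,0,8,0,6],[0,0,20,0,6],[0,0,45,0,6],[0,0,70,0,6],[30,8,70,0,6],[65,20,70,0,6],[95,28,70,0,6],[100,30,50,0,6],[100,30,20,0,6],[100,30,0,0,6],[100,30,-8,0,6],[100,30,-8,0,6]]]'

```text
t: 15.52
tool_pos: [647.5, -49.7, 30.0]
eef_rot: [0.989, -0.145, -0.003, -0.0]
wrist_force: [0.2, 0.8, 0.2]
width: 11.7
```

```bash
python3 - <<'E'
from h import *
a=cap('side');b=cap('scene');s=sensors.observe();print(s['tool_pos'],s['width'],s['wrist_force'])
u,v=map(int,proj(a,[650,-50,30]));x,y=map(int,proj(b,[650,-50,30]));print(u,v,x,y)
c=np.zeros((600,560,3),'uint8')
c[:300]=cv2.resize(a['image'][v-40:v+35,u-70:u+70],(560,300),interpolation=cv2.INTER_CUBIC)
c[300:]=cv2.resize(b['image'][y-40:y+35,x-70:x+70],(560,300),interpolation=cv2.INTER_CUBIC)
cv2.imwrite('pics/g3.png',c[:,:,::-1])
E
```

```text
[650.39281057 -50.35513113  33.61551137] 11.892420830098375 [-0.57124536  0.22821307 -0.00451263]
332 180 232 196
```

View pics/g3.png

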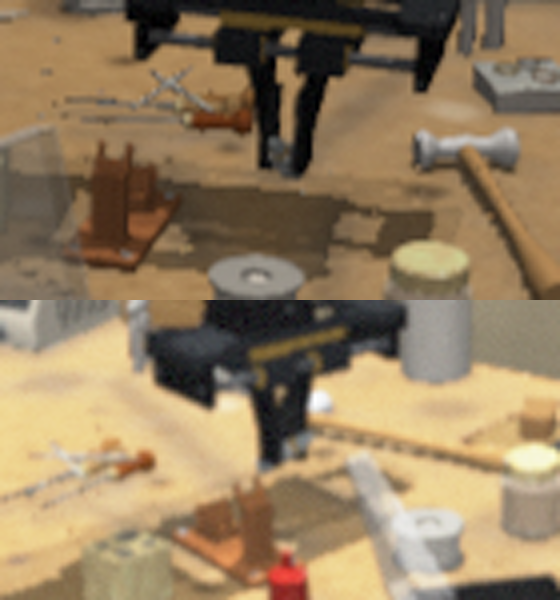

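The crop shows the rest empty and the vice held between the fingertips, side crop pixel (280,155), still tilted. I'll now press the tail down on the bare bench so that the vice turns flat in the grip.

Emit:
arm_command --steps '[[[0,0,-8,0,6],[0,0,-13,0,6],[0,0,-15,0,6],[0,0,-17,0,6],[0,0,-18,0,6],[0,0,-18,0,6]]]'

```text
t: 16.12
tool_pos: [651.2, -51.5, 17.4]
eef_rot: [0.989, -0.145, 0.001, 0.001]
wrist_force: [-4.2, -3.0, 11.6]
width: 11.5
```

Emit:
arm_command --steps '[[[0,0,-1,0,6],[0,0,-2,0,6],[0,0,-3,0,6],[0,0,-3,0,6]]]'

```text
t: 16.45
tool_pos: [651.6, -52.3, 14.9]
eef_rot: [0.989, -0.146, 0.002, 0.001]
wrist_force: [-5.5, -4.9, 11.6]
width: 11.7
```

Emit:
arm_command --steps '[[[0,0,-1,0,6],[0,0,-2,0,6],[0,0,-3,0,6],[0,0,-4,0,6],[0,0,-5,0,6],[0,0,-6,0,6],[0,0,-7,0,6],[0,0,-7,0,6]]]'

```text
t: 17.12
tool_pos: [652.6, -53.0, 8.3]
eef_rot: [0.989, -0.146, 0.003, 0.002]
wrist_force: [-3.2, -6.5, 11.9]
width: 11.8
```

Emit:
arm_command --steps '[[[0,0,-1,0,6],[0,0,-2,0,6],[0,0,-3,0,6],[0,0,-3,0,6]]]'

```text
t: 17.45
tool_pos: [652.8, -52.9, 5.2]
eef_rot: [0.989, -0.146, 0.003, 0.001]
wrist_force: [-1.5, -7.3, 10.8]
width: 11.7
```

Emit:
arm_command --steps '[[[0,0,-1,0,6],[0,0,-2,0,6],[0,0,-2,0,6]]]'

```text
t: 17.7
tool_pos: [652.9, -52.8, 3.2]
eef_rot: [0.989, -0.146, 0.003, 0.001]
wrist_force: [-1.7, -7.0, 10.6]
width: 11.7
```

Emit:
arm_command --steps '[[[0,0,-1,0,6],[0,0,-1.5,0,6],[0,0,-1.5,0,6]]]'

```text
t: 17.95
tool_pos: [652.9, -52.8, 1.6]
eef_rot: [0.989, -0.146, 0.003, 0.001]
wrist_force: [-1.6, -6.8, 9.9]
width: 11.7
```

```bash
python3 - <<'E'
from h import *
for n in('side','scene'):
    a=cap(n);P=pts(a);I=a['image'].astype(int)
    u,v=map(int,proj(a,[652,-55,8]));print(n,u,v)
    W=P[v-14:v+14,u-16:u+16];J=I[v-14:v+14,u-16:u+16]
    m=(W[...,2]>2)&(W[...,2]<60)&(abs(W[...,0]-655)<40)&(W[...,1]>-120)&(W[...,1]<20)
    ys=W[m]
    for lo in range(-115,20,9):
        q=ys[(ys[:,1]>=lo)&(ys[:,1]<lo+9)]
        if len(q): print(lo,len(q),q.mean(0).round(1),q.max(0).round(1))
E
```

```text
side 333 190
-106 9 [ 646.4 -100.3   13.6] [680.6 -97.1  16.9]
-97 10 [644.1 -91.8  15.8] [650.2 -88.3  17.9]
-88 8 [646.8 -84.2  15. ] [650.9 -81.2  17.8]
-79 26 [659.1 -72.9  28.5] [669.2 -70.1  52.2]
-70 115 [655.1 -65.4  26.1] [672.2 -61.   49.7]
-61 62 [646.2 -58.3  28.6] [673.7 -52.4  47.5]
-52 16 [657.5 -48.6  20.8] [671.4 -44.2  41.7]
-43 5 [655.7 -38.7  14.4] [659.3 -34.1  21.3]
-34 1 [657.2 -33.2  12.1] [657.2 -33.2  12.1]
-25 2 [659.2 -24.   10.9] [660.5 -24.   10.9]
scene 234 203
-115 11 [ 633.4 -110.6    2.7] [ 647.5 -106.8    3.6]
-106 9 [ 646.7 -100.5    4.7] [669.8 -97.2  21. ]
-97 20 [645.5 -92.7   8.7] [676.1 -88.5  20.4]
-88 21 [651.2 -83.3   7.6] [688.1 -79.2  21.5]
-79 22 [645.7 -74.9  10. ] [692.5 -71.2  20.3]
-70 62 [656.5 -65.2  27.4] [685.  -61.   52.9]
-61 93 [645.  -57.3  31.6] [691.2 -52.   59.7]
-52 40 [644.9 -47.5  30.7] [664.1 -43.2  58. ]
-43 16 [640.3 -39.6  30.8] [646.2 -35.4  56.8]
-34 2 [635.5 -29.    8.2] [654.2 -26.   14.1]
-25 5 [634.7 -21.6   4. ] [658.1 -18.7   8.5]
-16 4 [641.  -11.4   3.6] [651.1  -9.3   5.2]
-7 6 [656.5  -3.3   2.9] [ 6.817e+02 -3.000e-01  4.400e+00]
2 8 [676.6   6.3   3.4] [692.9  10.1   5. ]
11 7 [672.6  14.5   2.6] [681.9  17.2   3.3]
```

Emit:
arm_command --steps '[[[0,0,0,0,14],[0,0,0.5,0,18],[0,0,1,0,30],[0,0,1,0,30],[0,0,1,0,30],[0,0,35,0,30],[0,0,75,0,30],[0,0,115,0,30],[0,0,150,0,30],[0,0,150,0,30],[0,0,150,0,30]]]'

```text
t: 18.97
tool_pos: [651.3, -50.0, 150.7]
eef_rot: [0.989, -0.145, 0.002, -0.0]
wrist_force: [-0.3, -0.0, -0.9]
width: 30.0
```

```bash
python3 - <<'E'
from h import *
d=cap('wrist','w4.png');P=pts(d);I=d['image'].astype(int);s=sensors.observe();print(s['tool_pos'])
u,v=map(int,proj(d,[650,-52,8]));print(u,v)
m=(P[...,2]>4)&(P[...,2]<25)&(abs(P[...,0]-650)<60)&(abs(P[...,1]+55)<70)
k,l,st,c=cv2.connectedComponentsWithStats(m.astype('uint8'))
for i in range(1,k):
    if st[i,4]>80:
        q=P[l==i];print(st[i],cv2.minAreaRect(q[:,:2].astype('f4')),np.median(q[:,2]),q[:,2].max())
        for r in range(st[i,1],st[i,1]+st[i,3],8):
            w=l[r]==i;print(r,np.where(w)[0][[0,-1]],P[r,w].mean(0).round(1),I[r,w].mean(0).round())
cv2.imwrite('pics/g4.png',cv2.resize(d['image'][v-70:v+70,u-80:u+80],None,fx=4,fy=4,interpolation=cv2.INTER_CUBIC)[:,:,::-1])
E
```

```text
[649.70699152 -49.7403376  148.07530033]
279 201
[ 275  165   14   88 1130] ((649.5816650390625, -59.97998809814453), (80.25232696533203, 11.927268028259277), 73.13186645507812) 11.724649579286785 13.962563213716036
165 [276 287] [660.9 -21.7   6.2] [185. 178. 170.]
173 [275 288] [659.1 -27.5  12.3] [191. 191. 191.]
181 [275 288] [657.1 -34.3  12. ] [152. 151. 150.]
189 [275 288] [655.1 -41.   11.9] [178. 177. 176.]
197 [275 288] [653.  -47.9  11.8] [177. 177. 175.]
205 [275 288] [651.  -54.7  12.2] [176. 176. 174.]
213 [275 288] [648.9 -61.8  11.8] [175. 174. 172.]
221 [275 288] [646.8 -68.8  11.9] [148. 147. 146.]
229 [275 288] [644.5 -76.4  10.3] [148. 124.  86.]
237 [276 287] [642.3 -83.8   9.9] [153. 148. 140.]
245 [278 285] [640.1 -91.4   9.4] [147. 148. 146.]
```

View pics/g4.png

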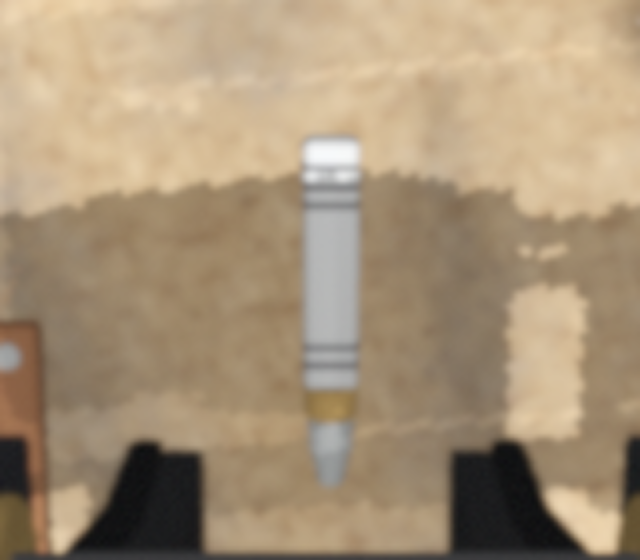

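The vice lies flat and straight on the bench: centre (649.6,-60), axis 73.1°, crop pixel (330,310), nose down in the crop. I'll regrip it at mid length.

Emit:
arm_command --steps '[[[-0.3,-9.8,-40,0,30],[-0.3,-9.8,-80,0,30],[-0.3,-9.8,-115,0,30],[-0.3,-9.8,-138,0,30],[-0.3,-9.8,-146.5,0,30],[-0.3,-9.8,-146.5,0,30],[-0.3,-9.8,-146.5,0,6],[-0.3,-9.8,-146.5,0,6],[-0.3,-9.8,-146.5,0,6],[-0.3,-9.8,-146.5,0,6],[-0.3,-9.8,-146.5,0,6],[-0.3,-9.8,-146.5,0,6]]]'

```text
t: 20.02
tool_pos: [648.7, -59.7, 0.5]
eef_rot: [0.989, -0.145, -0.001, -0.0]
wrist_force: [-0.0, 0.2, 0.1]
width: 11.5
```

Emit:
arm_command --steps '[[[0,0,15,0,6],[0,0,45,0,6],[0,0,85,0,6],[0,0,125,-0.12,6],[0,0,160,-0.24,6],[-15,-30,160,-0.36,6],[-30,-60,160,-0.48,6],[-46,-90,160,-0.6,6],[-61,-120,160,-0.72,6],[-76,-150,160,-0.84,6],[-91,-180,160,-0.96,6],[-106,-210,160,-1.08,6]]]'

```text
t: 21.02
tool_pos: [542.3, -270.7, 162.1]
eef_rot: [0.772, -0.636, -0.001, 0.0]
wrist_force: [0.1, -0.2, -0.7]
width: 11.6
```

Emit:
arm_command --steps '[[[-12,-24,0,-0.12,6],[-24,-48,0,-0.24,6],[-36,-71,0,-0.36,6],[-41.5,-81,0,-0.48,6],[-41.5,-81,0,-0.6,6],[-41.5,-81,0,-0.72,6],[-41.5,-81,0,-0.84,6],[-41.5,-81,0,-0.933,6],[-41.5,-81,0,-0.933,6],[-41.5,-81,0,-0.933,6],[-41.5,-81,0,-0.933,6]]]'

```text
t: 21.93
tool_pos: [502.1, -350.7, 161.8]
eef_rot: [-0.408, 0.913, 0.0, -0.0]
wrist_force: [-0.3, 0.2, -1.5]
width: 11.6
```

```bash
python3 lid.py; python3 - <<'E'
from h import *
s=sensors.observe();q=s['eef_rot'];print(s['tool_pos'],s['joints'].round(2),'yaw',np.degrees(2*np.arctan2(q[1],q[0])))
d=cap('wrist','w5.png');P=pts(d)
print([np.round(proj(d,X)) for X in ([502.3,-351,10],[502.3,-351,166])])
c=np.array([502.3,-351]);ex=np.array([-.7402,.6724]);ey=np.array([-.6724,-.7402])
X=(P[...,:2]-c)@ex;Y=(P[...,:2]-c)@ey;Z=P[...,2]
m=(Z>15)&(Z<33)&(abs(X)<70)&(abs(Y)<120)
q=P[m];print(m.sum(),cv2.minAreaRect(q[:,:2].astype('f4')))
dv=(Z>16)&(Z<22)&(abs(X)<45)
for s0 in(-33,33):
    w=dv&(abs(Y-s0)<8);print(s0,w.sum(),np.median(Y[w]) if w.any() else 0)
v=(Z>140)&(Z<180)&(abs(X)<60)&(abs(Y)<9)
if v.sum()>20: q=P[v];print('vice',v.sum(),cv2.minAreaRect(q[:,:2].astype('f4')),q[:,2].mean())
E
```

```text
[ 502.09283072 -350.70321042  161.80514327] 11.550988821065324 [-0.27867496  0.20750225 -1.5398155 ]
side [(np.int64(446), np.float64(108.0), np.float64(83.9), np.float64(68.3), np.float64(2.02)), (np.int64(521), np.float64(125.0), np.float64(77.8), np.float64(70.2), np.float64(2.01))]
scene [(np.int64(81), np.float64(127.0), np.float64(77.1), np.float64(74.8), np.float64(1.96)), (np.int64(167), np.float64(127.0), np.float64(78.7), np.float64(69.3), np.float64(1.96))]
[ 502.21943189 -350.80505811  161.72276318] [-0.74  0.24  1.62  0.    1.28  1.56] yaw 228.04282656910468
[array([280., 196.]), array([280., 264.])]
2802 ((499.5372009277344, -348.89752197265625), (200.34942626953125, 102.47685241699219), 48.068851470947266)
-33 266 -32.41173023090366
33 263 33.155499497756146
vice 3072 ((503.0510559082031, -352.6474304199219), (17.835189819335938, 75.74281311035156), 53.34498596191406) 172.61802112076438
```

View pics/w5.png

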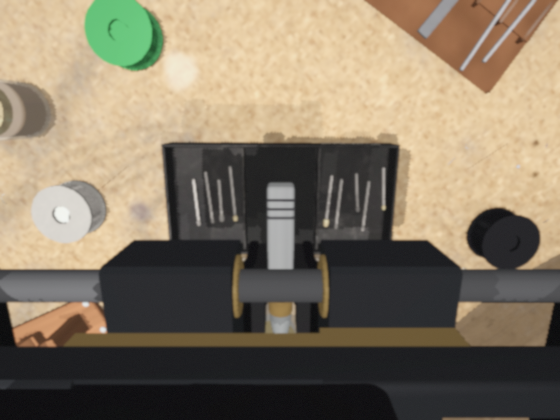

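The view shows the vice over the middle compartment, tail at (280,185) toward the lip and nose toward the hinge. The dividers come out at y = ±33, so sideways it is centred. I'll check the front wall and the vice's tilt before lowering.

```bash
python3 - <<'E'
from h import *
d=cap('wrist');P=pts(d)
c=np.array([502.3,-351]);ex=np.array([-.7402,.6724]);ey=np.array([-.6724,-.7402])
X=(P[...,:2]-c)@ex;Y=(P[...,:2]-c)@ey;Z=P[...,2]
I=d['image'].astype(int)
for u in(255,300,350,200):
    col=I[130:165,u].sum(-1);e=130+np.argmin(np.diff(col));print(u,e,(ray(d,u,e+.5,26)[:2]-c)@ex)
for u in(281,):
    for v in range(178,236,6): print(v,X[v,u].round(1),Y[v,u].round(1),Z[v,u].round(1))
for v in(190,220):
    r=np.where((Z[v]>150)&(abs(Y[v])<12)&(abs(np.arange(560)-280)<40))[0];print(v,r[[0,-1]],Y[v,r].mean())
E
```

```text
255 142 -48.64957979118688
300 142 -48.859834001512134
350 143 -48.2734736967115
200 142 -48.392590345615766
178 -16.4 0.9 10.2
184 -39.0 0.5 166.6
190 -37.7 0.5 173.6
196 -34.9 0.5 173.1
202 -32.2 0.5 172.9
208 -29.6 0.5 173.8
214 -26.8 0.5 173.5
220 -24.1 0.5 173.7
226 -21.7 0.5 174.9
232 -18.3 0.6 173.1
190 [267 294] 0.2296644454275849
220 [268 293] 0.3112434411643638
```

Emit:
arm_command --steps '[[[0,0,-30,0,6],[0,0,-60,0,6],[0,0,-90,0,6],[0,0,-115,0,6],[0,0,-130,0,6],[0,0,-140,0,6],[0,0,-146,0,6],[0,0,-148,0,6],[0,0,-148,0,6],[0,0,-148,0,6]]]'

```text
t: 22.97
tool_pos: [503.2, -351.7, 15.0]
eef_rot: [-0.406, 0.914, -0.001, 0.0]
wrist_force: [-0.6, -0.3, 0.3]
width: 11.8
```

Emit:
arm_command --steps '[[[0,0,-1,0,6],[0,0,-1.5,0,6],[0,0,-1.5,0,6]]]'

```text
t: 23.22
tool_pos: [502.7, -351.3, 12.8]
eef_rot: [-0.406, 0.914, -0.001, 0.0]
wrist_force: [-0.7, -0.2, -2.0]
width: 11.6
```

Emit:
arm_command --steps '[[[0,0,-0.7,0,6],[0,0,-0.7,0,6],[0,0,-0.7,0,6]]]'

```text
t: 23.47
tool_pos: [502.3, -351.0, 11.5]
eef_rot: [-0.406, 0.914, 0.0, -0.0]
wrist_force: [-0.3, -0.8, -0.4]
width: 11.7
```

Emit:
arm_command --steps '[[[0,0,-0.6,0,6],[0,0,-0.6,0,6],[0,0,-0.6,0,6]]]'

```text
t: 23.72
tool_pos: [502.3, -351.0, 10.8]
eef_rot: [-0.406, 0.914, 0.0, -0.0]
wrist_force: [-0.3, 0.6, -0.8]
width: 11.4
```

Emit:
arm_command --steps '[[[0,0,-0.5,0,6],[0,0,-0.5,0,6],[0,0,-0.5,0,6]]]'

```text
t: 23.97
tool_pos: [502.4, -351.1, 10.5]
eef_rot: [-0.406, 0.914, -0.0, 0.0]
wrist_force: [-0.6, 0.2, 1.2]
width: 11.8
```

Emit:
arm_command --steps '[[[0,0,-0.5,0,6],[0,0,-0.5,0,6],[0,0,-0.5,0,6]]]'

```text
t: 24.22
tool_pos: [502.4, -351.1, 10.5]
eef_rot: [-0.406, 0.914, -0.0, -0.0]
wrist_force: [-2.6, 2.0, 5.7]
width: 11.7
```

Contact with the liner. I'll open within the compartment and rise clear.

Emit:
arm_command --steps '[[[0,0,0.7,0,14],[0,0,0.7,0,18],[0,0,0.7,0,22],[0,0,0.7,0,22],[0,0,0.7,0,22],[0,0,15,0,22],[0,0,40,0,22],[0,0,80,0,22],[0,0,120,0,22],[0,0,155,0,22],[0,0,190,0,22],[0,0,200,0,22]]]'

```text
t: 25.22
tool_pos: [504.8, -353.1, 218.5]
eef_rot: [-0.406, 0.914, -0.005, 0.002]
wrist_force: [0.7, 0.3, 0.9]
width: 22.0
```

```bash
python3 lid.py; python3 - <<'E'
from h import *
d=cap('wrist');a=cap('side');P=pts(d)
c0=np.array([502.3,-351]);ex=np.array([-.7402,.6724]);ey=np.array([-.6724,-.7402])
X=(P[...,:2]-c0)@ex;Y=(P[...,:2]-c0)@ey;Z=P[...,2]
m=(Z>14)&(Z<30)&(abs(X)<44)&(abs(Y)<26)
k,l,s,_=cv2.connectedComponentsWithStats(m.astype('uint8'));i=1+np.argmax(s[1:,4]);q=np.stack([X[l==i],Y[l==i]],-1)
print(s[i],cv2.minAreaRect(q.astype('f4')),np.median(Z[l==i]),np.percentile(Z[l==i],[5,95]))
c=np.zeros((600,700,3),'uint8')
c[:300]=cv2.resize(d['image'][100:280,70:490],(700,300),interpolation=cv2.INTER_CUBIC)
c[300:]=cv2.resize(a['image'][155:275,185:465],(700,300),interpolation=cv2.INTER_CUBIC)
cv2.imwrite('pics/fin.png',c[:,:,::-1])
for n,b in(('side',a),):
    P=pts(b)
    for nm,x,y,r,lo,hi in(('bottle',402,-258,40,60,80),('jar',709,-250,40,36,50),('block',458,-74,40,36,50)):
        m=(abs(P[...,0]-x)<r)&(abs(P[...,1]-y)<r)&(P[...,2]>lo)&(P[...,2]<hi);print(nm,m.sum(),P[m].mean(0).round(1))
E
```

```text
[ 504.7604016  -353.08818614  218.48256703] 22.04026730122025 [0.73361762 0.33636676 0.94230973]
side [(np.int64(555), np.float64(124.0), np.float64(79.4), np.float64(68.9), np.float64(2.0)), (np.int64(516), np.float64(125.0), np.float64(77.2), np.float64(70.2), np.float64(2.01))]
scene [(np.int64(81), np.float64(128.0), np.float64(78.2), np.float64(75.2), np.float64(1.96)), (np.int64(165), np.float64(127.0), np.float64(78.0), np.float64(71.9), np.float64(1.95))]
[275 152  12  77 854] ((0.7585411071777344, 0.6595444679260254), (80.24481964111328, 11.64151668548584), 0.20836077630519867) 21.652315122981264 [17.82453112 23.12474796]
bottle 0 [nan nan nan]
jar 149 [ 707.9 -250.8   42.3]
block 31 [447.6 -58.3  41.3]<stdin>:15: RuntimeWarning: Mean of empty slice.
  ret = um.true_divide(
```

The 12-picture limit is reached, so the rest I check numerically. The bottle gave no points in the side view, which may be the lid or gripper in the way, so I'll check the bystanders and spool in the scene view against the start.

```bash
python3 - <<'E'
from h import *
import pickle
D=pickle.load(open('d0.pkl','rb'));N={n:cap(n) for n in('scene','side')}
for n in N:
  for t,b in(('before',D[n]),('after',N[n])):
    P=pts(b)
    for nm,x,y,r,lo,hi in(('bottle',395,-258,32,50,108),('jar',705,-248,40,36,60),('block',455,-74,40,36,50),('spool',620,-200,40,18,34)):
        m=(abs(P[...,0]-x)<r)&(abs(P[...,1]-y)<r)&(P[...,2]>lo)&(P[...,2]<hi)
        if m.sum()>3: print(n,t,nm,m.sum(),P[m].mean(0).round(1),np.percentile(P[m][:,2],97).round(1))
  # red cap pixels
  for t,b in(('before',D[n]),('after',N[n])):
    I=b['image'].astype(int);m=np.zeros(I.shape[:2],bool);u,v=map(int,proj(D[n],[402,-258,95]));m[v-25:v+25,u-20:u+20]=1
    m&=(I[...,0]>120)&(I[...,1]<60);print(n,t,'red cap',m.sum(),np.argwhere(m).mean(0).round(1) if m.any() else None)
E
```

```text
scene before bottle 323 [ 390.7 -256.6   73. ] 100.1
scene before jar 167 [ 701.  -238.5   50.1] 59.0
scene before block 159 [453.3 -71.5  42.3] 45.4
scene after bottle 322 [ 390.7 -256.7   72.7] 100.0
scene after jar 168 [ 701.2 -238.6   49.8] 58.6
scene after block 159 [452.9 -71.2  42.3] 45.0
scene after spool 109 [ 622.5 -207.5   27.9] 31.3
scene before red cap 61 [228.8 233.2]
scene after red cap 86 [227.7 233.5]
side before bottle 399 [ 401.  -262.    72.9] 101.8
side before jar 315 [ 708.8 -245.5   48.9] 56.8
side before block 154 [458.2 -74.6  40.7] 43.1
side after bottle 49 [ 398.3 -255.    97.4] 107.2
side after jar 317 [ 708.9 -245.4   48.9] 57.0
side after block 31 [447.6 -58.1  41.3] 42.3
side after spool 259 [ 622.  -206.5   26. ] 29.1
side before red cap 33 [189.2 218.8]
side after red cap 0 None
```

```bash
python3 -c "
from h import *
order.job_done();print(sensors.observe()['t'])"
```

```text
the job is handed in; nothing more can be done
the job is handed in; nothing more can be done
```

The job is done and handed in at about 25 s of the 69 s allowed.

**What I did:**
1. I moved the silver spool off the lid and set it on the bare bench at about (620, -200).
2. I lifted the lid by its lip and pushed it back until it met its stop.
3. I took the pin vice from the rest and turned it flat by pressing its tail on the bench.
4. I gripped it again at mid length and lowered it into the middle compartment until it touched the liner. Then I let go and raised the gripper clear.

**Last checks:**
- **Pin vice:** it is within 1 mm of the compartment centre and within 0.3° of straight. It lies flat with its nose toward the hinge.
- **Lid:** it still stands back where I pushed it, with the same readings before and after the vice was placed. I judged the stop by the rise in push force, since I could not measure the lid angle exactly.
- **Spool:** it stands upright on the bench.
- **Bottle, jar and block:** in the scene view they are within 0.5 mm of where they started.

**What disagreed or failed:**
- The lip grip closed to 20–27 mm, narrower than the 32 mm tab, so it was not a clean hold. The lid still followed to about 60°, where the fingers pushed it the rest of the way.
- In the side view the bottle and part of the block did not match the start. I took this to be the open lid in the way, because the scene view showed them unmoved.
- The last picture was refused at the 12-picture limit, so the final checks were numerical only.

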